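# Weigh two instrument cassettes in a loose scale tray

### The arm

A 7-joint arm with a two-finger parallel gripper is mounted at the origin on the work surface. World frame = base frame: x ahead of the robot, y to its left, z up, the work surface at z = 0. Lengths are in m, angles in rad, forces in N, time in s.
With the tool pointing down it reaches from about 0.4 to 0.875 m from the base axis. Payload 19.3 kg.
Tool frame: the origin (TCP) lies between the finger pads; the fingertips stand bot.tcp_to_tips ahead of it and the grasp point (between the pads) is the TCP (bot.tcp_to_tips is the distance from the TCP to the fingertips, in m); z points along the fingers, y is the line along which they close (so a half turn about z gives the same grasp; the last joint's range is limited). The gripper opens to 85 mm and grips with 20 to 120 N. Pads are 22 mm wide; open, the fingers measure 114 mm over their backs; the gripper's body (76 mm by 85 mm) begins 54 mm behind the grasp point. The pads swing forward as they close: fully open they stand 13 mm farther back than shut.
Start: joints at [-1.366, 0.521, -0.036, 1.599, 0.021, 1.021, -0.113], TCP at [0.17, 0.602, 0.25] pointing down, gripper open.
Joint ranges: [-2.91, 2.91], [-0.3, 2.13], [-1.5, 1.42], [0.17, 2.43], [-1.26, 4.41], [0.16, 1.93], [-2.52, 2.52]. Speed limits (rad/s): [1.89, 1.89, 2.39, 2.39, 3.01, 3.01, 3.01].

### API

Orientations are given as [roll, pitch, yaw] about the fixed x, y, z axes, in that order (R = Rz(yaw) Ry(pitch) Rx(roll)).
In Python, from workcell import telemetry, grab_frame, bot gives the robot as it stands. The module is installed in compiled form; this text tells all that it offers.
- The arm moves only by the shell command python3 -m crank 'ROWS' [FORCE]. ROWS is text: rows parted by semicolons, each of 7 numbers parted by spaces: the finger opening in m, from 0 to 0.0854, then the shift along the tool's x, y, z in m, then the turn, a rotation vector about the tool's x, y, z in degrees. A call has exactly 8 rows; each row shifts and turns the commanded pose from where the row before left it, along the tool's axes as they then stand; what a row does not reach is not made up. A row lasts 1/12 s, in which the tool goes at most 41.7 mm and 7.16 degrees, less where a joint would pass 70% of its speed; a pose out of reach is approached as far as the arm can. A call with a gripper value outside its range is refused whole. The fingers move at their own pace and stop on an object; FORCE is the grip in N (left out, the last holds). Time passes only in rows, so rows that do not move let the fingers close, or fill a call up. It gives the time, the measured TCP pose, the force, the opening and the grip force at its end, in the units of the state.
- telemetry.observe(): the state, without advancing time (a new reading comes with each control period).
- grab_frame(name): name is "scene" or "top"; returns a dict with "pixels" (420x560x3 uint8, red, green, blue), "depth" (420x560 float32, m along the optical axis (not along the pixel's ray), 0 where there is no reading), "vertical_fov" (degrees; the focal length in pixels is half the picture's height over the tangent of half this angle, whatever the lens; pixels are square), "cx", "cy" (the principal point, pixels), "distortion" ([k1, k2, p1, p2, k3] as OpenCV has them; the pictures are not rectified), "R" (3x3) and "t" (3): a world point X has camera coordinates R X + t. Camera axes: x right, y down, z forward; pixel columns grow to the right and rows downward; lengths in m; the calibration is good to about 2 mm. A picture is of the moment at which its call begins.
- bot.job_done(): hands the job in; it is judged then, once.
The state is a dict: "clock": time; "qpos": joint angles; "qd": joint speeds; "joint_efforts": joint torques, N m; "position": TCP position; "tool_rot": TCP orientation; "force": force on the tool from outside, world axes, zero at the start; "moment": the same for the moment, N m; "grip_width": finger opening in m; "finger_force": force on a finger pad.
Only numpy, scipy, OpenCV 4.12 (cv2) and the standard library are available. Lean on these libraries where they do the work, as an engineer would, in place of code of your own. Each camera call takes 0.05 s, during which the arm holds its last target. There are 200 camera calls.

### The job

Weigh the two steel instrument cassettes together: move both from the shelf into the light white tray on the bench scale, wholly inside and square to it, one on either side of the tray's middle at equal distances and both close to it, then press the key on the read-out once they stand still. The tray only rests on a platter much shorter than itself, so never let it tip or get shoved along, and do not press the key before both are in. Do not drop or tip a cassette, and leave the other things on the table where they are.

Things in the scene. Friction and masses are not known exactly. Their poses are not given: they have to be found in the camera images.
- scale: Fixed grey bench scale with a steel shelf bolted to its base. Origin on the table under the platter's centre; +x points from the shelf across the platter (about away from the robot), y along shelf and tray. The flat platter is 100 (x) by 116 (y) mm, its top 66 mm above the table.
- shelf_mid (a point): Centre of the steel shelf's flat top, 124 mm before the platter's centre (x = -124 mm in the scale's frame). The shelf is 110 (x) by 360 (y) mm without rims, 72 mm above the table: 2 mm higher than the tray's floor, with a gap of about 4 mm to the tray.
- tray: Light white plastic tray, 160 g, 130 (x) by 320 (y) mm, lying loose on the platter, axes about as the scale's. Origin: centre of its underside. Floor 4 mm thick; open on the -x side (to the shelf), 3 mm walls to 30 mm above the underside on the other sides. It overhangs the platter by 100 mm at each end: one cassette alone, centred more than about 75 mm from the middle, tips it.
- tray_mid (a point): Middle of the tray's floor, on its top face, 70 mm above the table. A small raised tab on the +x wall marks the middle of the tray's length.
- cassette_a: Closed smooth steel instrument cassette, about 350 g, 80 (x) by 90 (y) by 40 (z) mm, no handle. Origin: centre of its underside. It starts on the shelf, up to 0.2 rad askew, near one end: about 100 mm off the tray's middle, too far out to be pushed straight across. It slides easily.
- cassette_b: The other cassette, the same in every way, near the other end of the shelf. Which of the two is at which end varies.
- readout: Fixed white read-out of the scale, 110 (x) by 85 (y) mm, 30 mm high, with a raised display on its far (+x) half up to 46 mm and the key on its near half. It stands left or right of the scale. Origin: centre of its underside.
- key_top (a point): Centre of the top face of the grey round key (34 mm across) on the read-out; it faces up.
- key (a joint): Key travel in m: 0 up, 0.006 fully down; counts as pressed from 0.004. A spring returns it; fully down takes 4 N.
- bottle: Bystander: upright white bottle, 64 mm across, 150 mm high, on the side of the scale where the read-out is not. Origin: centre of its underside.
- jar: Bystander: amber jar, 70 mm across, 90 mm high, far right of the tray. Origin: centre of its underside.
- bowl: Bystander: steel bowl, 120 mm across, 45 mm high, far left of the tray. Origin: centre of its underside.
- mug: Bystander: blue mug, 80 mm across, 90 mm high, far left. Origin: centre of its underside.
- tape: Bystander: paper tape roll lying flat, 84 mm across, 25 mm high, in front of the shelf's left end. Origin: centre of its underside.
- spatula: Bystander: spatula lying flat in front of the shelf's right end. Origin at its middle.
Mind the look-alikes: they are no part of the job. What is shaped like the cassette_a but purple is not meant.

How it is judged:
On the way, in this order (a step that is already met when the one before it is completed fails the run):
1. both cassettes at rest in the level tray, evenly about its middle (x of cassette_a in the frame of tray between -0.026 and 0.026 m and z of cassette_a in the frame of tray between -0.002 and 0.01 m and angle between the x axis of each of cassette_a, cassette_b and the x axis of tray, either way round below 0.25 rad and angle between each of cassette_a, cassette_b's own z axis and vertical below 0.06 rad and x of cassette_b in the frame of tray between -0.026 and 0.026 m and z of cassette_b in the frame of tray between -0.002 and 0.01 m and ((y of cassette_a in the frame of tray between 0.038 and 0.08 m and y of cassette_b in the frame of tray between -0.08 and -0.038 m) or (y of cassette_a in the frame of tray between -0.08 and -0.038 m and y of cassette_b in the frame of tray between 0.038 and 0.08 m)) and angle between tray's own z axis and vertical below 0.05 rad and distance of tray from where it was at the start of the episode below 0.02 m and linear speed of each of cassette_a, cassette_b, tray below 0.02 m/s), for 0.3 s.
2. the key is pressed (value of joint key above 0.004 m), for 0.05 s.
At the end, for the whole second after the job is handed in: Both cassettes at rest, flat in the tray, centres within 26 mm of its long centre line and 38 to 80 mm from its middle, one each side, within 0.25 rad of square; tray level to 0.05 rad and within 20 mm of its start; key up again after its press (all of step 1 and value of joint key below 0.002 m); the robot touches nothing.
It fails at once if the tray tips (more than 0.1 rad) (angle between tray's own z axis and vertical above 0.1 rad).
It fails at once if the tray is shoved along (more than 30 mm) (distance of tray from where it was at the start of the episode above 0.03 m).
It fails at once if a cassette is tipped (more than 0.4 rad) or dropped off (angle between any of cassette_a, cassette_b's own z axis and vertical above 0.4 rad or height (world z) of any of cassette_a, cassette_b below 0.05 m).
It fails at once if the key is pressed before both cassettes are in the tray (value of joint key above 0.004 m and x of any of cassette_a, cassette_b in the frame of tray below -0.04 m).
It fails at once if a bystander is knocked away (more than 40 mm) (distance of any of bottle, jar, bowl, mug, tape, spatula from where it was at the start of the episode above 0.04 m).
It also fails if it takes over 69 s, if anything falls off the work surface, if the arm or the gripper's body presses on something with over 40 N, if the wrist force passes 120 N, or if a joint passes its speed limit or range.

## Working session

There is one attempt and no reset: what is moved stays moved. The work goes in short steps, Python scripts to look and compute and a shell command to move; the robot and the scene stay as the last step left them, time stands still between calls to the robot, and variables do not carry over. Pictures are saved under pics/ and viewed, at most 10 in all, crops included, and the job is handed in when it is done.

```bash
mkdir -p pics; cat > h.py <<'E'
import numpy as np, cv2
from workcell import telemetry, grab_frame, bot
def snap(n,fn):
    f=grab_frame(n); cv2.imwrite(fn,f["pixels"][:,:,::-1]); np.savez(fn+'.npz',**f); return f
def load(fn): return np.load(fn+'.npz')
def K(f):
    h=f["pixels"].shape[0]; F=h/2/np.tan(np.radians(float(f["vertical_fov"]))/2)
    return np.array([[F,0,f["cx"]],[0,F,f["cy"]],[0,0,1.]])
def ray(f,uv):
    p=cv2.undistortPoints(np.array(uv,float).reshape(-1,1,2),K(f),np.array(f["distortion"],float))[:,0]
    return np.c_[p,np.ones(len(p))]
def atz(f,uv,z):  # intersect with height z
    R=np.array(f["R"]);c=-R.T@np.array(f["t"]); d=ray(f,uv)@R
    return c+d*((z-c[2])/d[:,2])[:,None]
def cloud(f):
    h,w=f["depth"].shape; v,u=np.mgrid[:h,:w]
    r=ray(f,np.c_[u.ravel(),v.ravel()])*f["depth"].reshape(-1,1)
    return ((r-np.array(f["t"]))@np.array(f["R"])).reshape(h,w,3)
E
python3 - <<'E'
from h import *
for n in("top","scene"):
    f=snap(n,f"pics/{n}0.png"); print(n,f["vertical_fov"],-np.array(f["R"]).T@f["t"])
s=telemetry.observe(); print(s["clock"],s["position"],s["tool_rot"],s["grip_width"],bot.tcp_to_tips)
E
```

```text
top 49.401627010811964 [0.38510486 0.07853335 1.46431927]
scene 46.47052676446934 [ 1.14108627 -0.49605029  1.12669353]
0.1 [0.16952593 0.60126382 0.24978264] [-3.14054462e+00  7.59222518e-05  2.86684098e+00] 0.08506659448732315 0.019
```

View pics/top0.png

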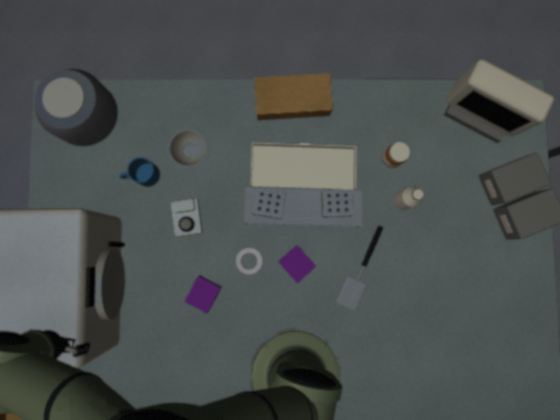

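View pics/scene0.png

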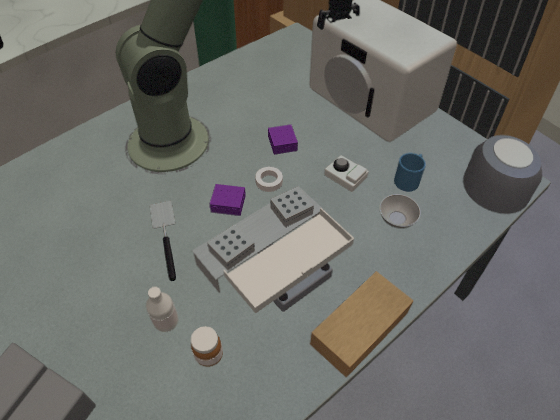

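The top view shows two grey perforated cassettes on the shelf at (268,203) and (338,203). The tray is centred at (304,166) with its tab at (304,143), and the read-out is on the left at (186,217) with its key at (186,224). The bottle is on the right at (409,197). The boxes at (297,264) and (203,294) have the cassettes' shape but are purple, so they are decoys. Next I'll measure from depth and check an enlarged crop.

```bash
python3 - <<'E'
from h import *
f=load("pics/top0.png"); P=cloud(f); px=f["pixels"]
crop=cv2.resize(px[125:265,160:440,::-1],None,fx=2.8,fy=2.8,interpolation=cv2.INTER_CUBIC); cv2.imwrite("pics/crop0.png",np.clip(crop*1.6,0,255).astype(np.uint8))
def box(name,u0,u1,v0,v1,z0,z1):
    q=P[v0:v1,u0:u1].reshape(-1,3); q=q[(q[:,2]>z0)&(q[:,2]<z1)]
    r=cv2.minAreaRect((q[:,:2]*1000).astype(np.float32)); print(name,len(q),np.median(q[:,2]).round(4),np.round(r[0],1),np.round(r[1],1),round(r[2],1))
box("cL",245,295,180,228,.104,.12); box("cR",312,365,180,228,.104,.12)
box("shelf",235,370,180,235,.06,.08)
box("traywalls",240,365,138,195,.088,.10)
box("trayfloor",240,365,138,190,.062,.078)
box("readout",165,208,193,242,.024,.05); box("display",165,208,193,242,.04,.055)
box("bottle",392,430,180,215,.1,.16);box("bottle",392,430,180,215,.02,.16);box("jar",380,415,138,170,.05,.1)
box("tape",230,268,242,280,.015,.04)
k=atz(f,[[186,224]],.034);print("key",k, P[222:227,184:189,2].mean())
E
```

```text
cL 805 0.1123 [532.3  82. ] [89.2 80.9] 80.0
cR 801 0.1124 [ 531.3 -123.4] [80.9 90.5] 1.8
shelf 3319 0.0721 [536.4 -24.1] [361.1 140.7] 89.4
traywalls 232 0.0953 [637.1 -24.1] [320.5 152.9] 87.7
trayfloor 4246 0.0706 [642.8 -15.3] [333.8 139.7] 88.4
readout 835 0.0338 [496.8 342.3] [109.7  86.1] 8.1
display 394 0.0462 [501.6 345.9] [99.9 66.6] 0.4
bottle 258 0.1157 [ 549.9 -353.1] [51.4 51.4] 42.3
bottle 481 0.1025 [ 549.6 -350.1] [63.5 56. ] 18.8
jar 431 0.0886 [ 687.8 -320.4] [66.  65.6] 1.3
tape 346 0.0252 [358.6 145.3] [78.6 78.1] 89.7
key [[0.47396852 0.33967986 0.034     ]] 0.052597127027779855
```

View pics/crop0.png

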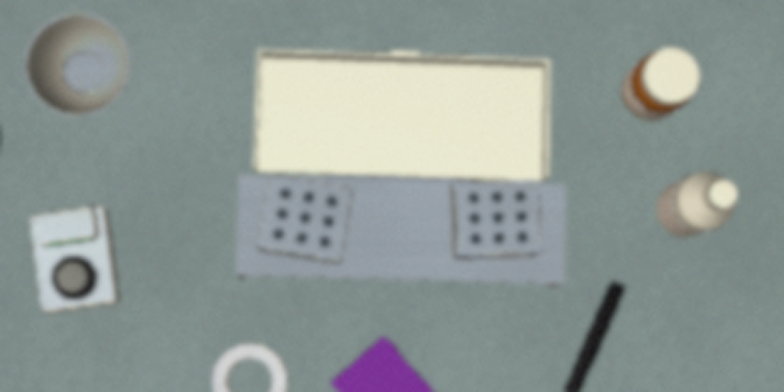

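The crop confirms the two grey perforated boxes: left at crop (303,222) and right at (497,222), both on the shelf. The tab at crop (405,52) marks the tray's middle, and the purple box is off the shelf. I'll push each cassette with two part-open fingertips, first along y and then along x, so the contact squares it.

```bash
python3 - <<'E'
from h import *
f=load("pics/top0.png"); P=cloud(f)
c=lambda L:np.array(L)/2.8+[160,125]-.32
t=atz(f,c([(260,48),(551,59),(548,180),(253,172)]),.096); s=atz(f,c([(237,177),(565,184),(565,283),(236,275)]),.072)
for n,q in(("tray",t),("shelf",s)):
    r=cv2.minAreaRect((q[:,:2]*1000).astype(np.float32)); print(n,q[:,:2].mean(0).round(4),np.round(r[1],1),r[2]);
print("tab",atz(f,c([(405,51)]),.096))
yaw=np.radians(-1.9); X=np.array([np.cos(yaw),np.sin(yaw)]);Y=np.array([-X[1],X[0]])
sc=s[:,:2].mean(0)+.124*X; print("scale",sc)
for n,q in(("L",(.5323,.082)),("R",(.5313,-.1234))): print(n,(np.array(q)-sc)@np.c_[X,Y])
for y in(.170,.111,-.111,-.175): print("ypush TCP at scale y",y, sc-.124*X+y*Y)
kz=P[215:233,178:195]; print(np.percentile(kz[...,2],[5,25,50,75,95])); 
m=(kz[...,2]>.036); print(m.sum(), kz[m].mean(0), atz(f,c([(74,277)]),.05))
E
# translate towards the shelf's left end
R='0.05 -0.0196 -0.0134 0 0 0 0'
for i in 1 2 3; do python3 -m crank '0.05 -0.0196 -0.0134 0 0 0 0;0.05 -0.0196 -0.0134 0 0 0 0;0.05 -0.0196 -0.0134 0 0 0 0;0.05 -0.0196 -0.0134 0 0 0 0;0.05 -0.0196 -0.0134 0 0 0 0;0.05 -0.0196 -0.0134 0 0 0 0;0.05 -0.0196 -0.0134 0 0 0 0;0.05 -0.0196 -0.0134 0 0 0 0'; done
```

```text
tray [ 0.6455 -0.0265] [320.6 136.4] 87.63294982910156
shelf [ 0.5222 -0.0243] [361.7 109.4] 88.45382690429688
tab [[ 0.71568248 -0.02920151  0.096     ]]
scale [ 0.64616525 -0.02838478]
L [-0.11746248  0.10654887]
R [-0.11165185 -0.09877136]
ypush TCP at scale y 0.17 [0.52786981 0.14563299]
ypush TCP at scale y 0.111 [0.52591365 0.08666543]
ypush TCP at scale y -0.111 [ 0.5185532  -0.13521252]
ypush TCP at scale y -0.175 [ 0.51643127 -0.19917733]
[0.02829235 0.032308   0.04210271 0.05012629 0.05610889]
202 [0.47491869 0.33739819 0.05411569] [[0.47418343 0.33643574 0.05      ]]
clock: 0.77
position: [0.292, 0.4547, 0.2501]
tool_rot: [-3.141, -0.0, 2.867]
force: [-0.1, -0.7, 0.5]
grip_width: 0.0503
finger_force: 0.0
clock: 1.43
position: [0.4138, 0.309, 0.2502]
tool_rot: [-3.141, -0.0, 2.867]
force: [-0.1, 0.5, 0.0]
grip_width: 0.05
finger_force: 0.0
clock: 2.1
position: [0.5356, 0.1633, 0.2501]
tool_rot: [-3.141, -0.0, 2.867]
force: [-0.1, 1.3, 0.7]
grip_width: 0.05
finger_force: 0.0
```

```bash
for i in 1 2; do python3 -m crank '0.05 0 0 0 0 0 4.76;0.05 0 0 0 0 0 4.76;0.05 0 0 0 0 0 4.76;0.05 0 0 0 0 0 4.76;0.05 0 0 0 0 0 4.76;0.05 0 0 0 0 0 4.76;0.05 0 0 0 0 0 4.76;0.05 0 0 0 0 0 4.76' | grep -E "clock|pos|rot|force"; done
python3 -m crank '0.05 0 0 0.021 0 0 0;0.05 0 0 0.021 0 0 0;0.05 0 0 0.021 0 0 0;0.05 0 0 0.021 0 0 0;0.05 0 0 0.021 0 0 0;0.05 0 0 0.021 0 0 0;0.05 0 0 0.021 0 0 0;0.05 0 0 0 0 0 0'
python3 - <<'E'
from h import *
f=snap("scene","pics/s1.png"); g=f["pixels"][150:300,180:370,::-1]
cv2.imwrite("pics/s1c.png",np.clip(cv2.resize(g,None,fx=4,fy=4,interpolation=cv2.INTER_CUBIC)*1.4,0,255).astype(np.uint8))
E
```

```text
clock: 2.77
position: [0.5349, 0.1643, 0.2501]
tool_rot: [-3.141, -0.0, 2.198]
force: [-0.7, -0.1, 0.2]
finger_force: 0.0
clock: 3.43
position: [0.5349, 0.1643, 0.2501]
tool_rot: [-3.141, 0.0, 1.534]
force: [0.3, 1.1, 0.4]
finger_force: 0.0
clock: 4.1
position: [0.5332, 0.1638, 0.0999]
tool_rot: [-3.137, 0.002, 1.538]
force: [-1.0, -0.3, -1.3]
grip_width: 0.0499
finger_force: 0.0
```

View pics/s1c.png

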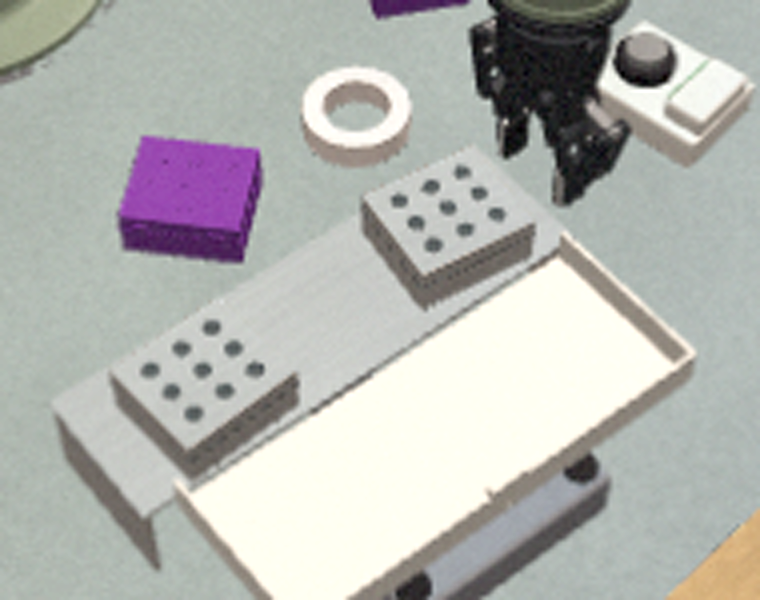

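The left cassette is at crop (445,205). The two fingertips at (515,140) and (575,190) stand beyond its outer face, above the shelf and clear of everything. I'll push it inward.

```bash
python3 -m crank '0.05 -0.006 0 0 0 0 0;0.05 -0.006 0 0 0 0 0;0.05 -0.006 0 0 0 0 0;0.05 -0.006 0 0 0 0 0;0.05 -0.006 0 0 0 0 0;0.05 -0.006 0 0 0 0 0;0.05 -0.006 0 0 0 0 0;0.05 -0.006 0 0 0 0 0'
python3 -m crank '0.05 -0.005 0 0 0 0 0;0.05 -0.004 0 0 0 0 0;0.05 -0.004 0 0 0 0 0;0.05 -0.004 0 0 0 0 0;0.05 -0.003 0 0 0 0 0;0.05 -0.002 0 0 0 0 0;0.05 -0.001 0 0 0 0 0;0.05 0 0 0 0 0 0'
cat >> h.py <<'E'
O=np.array([.6458,-.0275]); yw=np.radians(-1.9); XS=np.array([np.cos(yw),np.sin(yw)]);YS=np.array([-XS[1],XS[0]])
def cass(f):
    """cassette tops in scale frame (mm, deg)"""
    P=cloud(f).reshape(-1,3); p=np.c_[(P[:,:2]-O)@np.c_[XS,YS],P[:,2]]*1000
    p=p[(abs(p[:,2]-111)<5)&(p[:,0]>-190)&(p[:,0]<58)&(abs(p[:,1])<175)]
    px=np.round(p[:,:2]/1.0).astype(int); im=np.zeros((400,400),np.uint8); im[px[:,0]+250,px[:,1]+200]=255
    im=cv2.morphologyEx(im,cv2.MORPH_CLOSE,np.ones((9,9),np.uint8)); im=cv2.morphologyEx(im,cv2.MORPH_OPEN,np.ones((15,15),np.uint8))
    for c in cv2.findContours(im,0,2)[0]:
        if cv2.contourArea(c)>1500:
            r=cv2.minAreaRect(c); print("y,x",round(r[0][0]-200,1),round(r[0][1]-250,1),np.round(r[1],0),round(r[2],1))
E
python3 - <<'E'
from h import *
cass(load("pics/top0.png"));cass(load("pics/scene0.png"))
f=snap("top","pics/t2.png");print("top");cass(f);f=snap("scene","pics/s2.png");print("scene");cass(f)
E
```

```text
clock: 4.82
position: [0.5336, 0.116, 0.1035]
tool_rot: [3.141, -0.0, 1.538]
force: [0.6, 5.1, 3.5]
grip_width: 0.0503
finger_force: 2.1
clock: 5.48
position: [0.5327, 0.093, 0.1032]
tool_rot: [-3.142, 0.0, 1.537]
force: [1.2, 1.5, 1.6]
grip_width: 0.0502
finger_force: 0.6
y,x -99.7 -110.9 [79. 91.] 88.3
y,x 105.5 -117.3 [89. 80.] 8.1
y,x -103.3 -111.4 [81. 91.] 88.5
y,x 102.6 -116.0 [89. 81.] 6.2
top
y,x 35.0 -111.5 [79. 30.] 90.0
y,x -99.5 -111.1 [81. 91.] 86.1
scene
y,x 61.0 -111.5 [79. 90.] 90.0
y,x -102.8 -110.8 [80. 91.] 87.1
```

```bash
python3 -m crank '0.05 -0.003 0 0 0 0 0;0.05 -0.003 0 0 0 0 0;0.05 -0.002 0 0 0 0 0;0.05 -0.001 0 0 0 0 0;0.05 0 0 0 0 0 0;0.05 0.004 0 0 0 0 0;0.05 0.01 0 -0.005 0 0 0;0.05 0.005 0 -0.02 0 0 0' | grep -E "pos|force"
python3 -m crank '0.05 0 0.001 -0.03 0 0 0;0.05 0 0.001 -0.03 0 0 0;0.05 -0.02 0.001 -0.01 0 0 0;0.05 -0.035 0.001 0 0 0 0;0.05 -0.035 0.001 0 0 0 0;0.05 -0.035 0.001 0 0 0 0;0.05 -0.035 0 0 0 0 0;0.05 -0.035 0 0 0 0 0' | grep -E "pos|force"
python3 -m crank '0.05 -0.035 0 0 0 0 0;0.05 -0.035 0 0 0 0 0;0.05 -0.03 0 0 0 0 0;0.05 -0.007 0 0 0 0 0;0.05 0 0 0 0 0 0;0.05 0 0 0 0 0 0;0.05 0 0 0 0 0 0;0.05 0 0 0 0 0 0' 
python3 - <<'E'
from h import *
s=telemetry.observe();print((np.array(s["position"][:2])-O)@np.c_[XS,YS])
cass(snap("top","pics/t3.png"));cass(snap("scene","pics/s3.png"))
E
```

```text
position: [0.5319, 0.1048, 0.1268]
force: [0.0, -0.2, -0.5]
finger_force: 0.0
position: [0.5327, -0.0923, 0.1988]
force: [1.2, -0.1, 0.3]
finger_force: 0.0
clock: 7.58
position: [0.5294, -0.1969, 0.1983]
tool_rot: [-3.142, -0.001, 1.54]
force: [-0.5, 0.2, -0.3]
grip_width: 0.0502
finger_force: 0.0
[-0.11067266 -0.17315528]
y,x 54.5 -111.5 [79. 87.] 90.0
y,x -99.7 -110.8 [79. 91.] 88.1
y,x 51.2 -111.1 [80. 90.] 89.1
y,x -101.9 -110.8 [80. 91.] 87.1
```

```bash
python3 -m crank '0.05 0 0 0.016 0 0 0;0.05 0 0 0.016 0 0 0;0.05 0 0 0.016 0 0 0;0.05 0 0 0.016 0 0 0;0.05 0 0 0.016 0 0 0;0.05 0 0 0.01 0 0 0;0.05 0 0 0.005 0 0 0;0.05 0 0 0 0 0 0' | grep -E "pos|force"
python3 -m crank '0.05 0.006 0 0 0 0 0;0.05 0.006 0 0 0 0 0;0.05 0.006 0 0 0 0 0;0.05 0.006 0 0 0 0 0;0.05 0.006 0 0 0 0 0;0.05 0.005 0 0 0 0 0;0.05 0.005 0 0 0 0 0;0.05 0.005 0 0 0 0 0'|grep -E "pos|force"
python3 -m crank '0.05 0.004 0 0 0 0 0;0.05 0.004 0 0 0 0 0;0.05 0.003 0 0 0 0 0;0.05 0.002 0 0 0 0 0;0.05 0.001 0 0 0 0 0;0.05 0 0 0 0 0 0;0.05 0 0 0 0 0 0;0.05 0 0 0 0 0 0'
python3 - <<'E'
from h import *
s=telemetry.observe();print((np.array(s["position"][:2])-O)@np.c_[XS,YS])
cass(snap("top","pics/t4.png"));cass(snap("scene","pics/s4.png"))
E
```

```text
position: [0.5287, -0.1983, 0.1026]
force: [-0.3, 0.7, 0.3]
finger_force: 0.0
position: [0.531, -0.1537, 0.1039]
force: [0.5, -5.2, 4.7]
finger_force: 2.9
clock: 9.68
position: [0.5312, -0.1394, 0.1035]
tool_rot: [3.141, -0.0, 1.538]
force: [0.5, -1.4, 1.7]
grip_width: 0.0501
finger_force: 1.0
[-0.11086647 -0.11566378]
y,x -47.0 -109.0 [78. 70.] 90.0
y,x 54.5 -111.5 [79. 87.] 90.0
y,x -46.9 -108.5 [79. 63.] 88.3
y,x 51.0 -111.0 [80. 90.] 90.0
```

```bash
python3 -m crank '0.05 0.003 0 0 0 0 0;0.05 0.002 0 0 0 0 0;0.05 0.001 0 0 0 0 0;0.05 0.001 0 0 0 0 0;0.05 0 0 0 0 0 0;0.05 -0.004 0 0 0 0 0;0.05 -0.01 0 -0.005 0 0 0;0.05 -0.005 0 -0.02 0 0 0' | grep -E "pos|force"
python3 -m crank '0.05 0 0 -0.03 0 0 0;0.05 0 0 -0.025 0 0 0;0.05 0.01 -0.01 0 0 0 0;0.05 0.015 -0.015 0 0 0 0;0.05 0.015 -0.015 0 0 0 0;0.05 0.015 -0.015 0 0 0 0;0.05 0.01 -0.01 0 0 0 0;0.05 0 -0.005 0 0 0 0' | grep -E "pos|force"
for i in 1 2; do python3 -m crank '0.05 0 0 0 0 0 -5.6;0.05 0 0 0 0 0 -5.6;0.05 0 0 0 0 0 -5.6;0.05 0 0 0 0 0 -5.6;0.05 0 0 0 0 0 -5.6;0.05 0 0 0 0 0 -5.6;0.05 0 0 0 0 0 -5.6;0.05 0 0 0 0 0 -5.6'; done
python3 - <<'E'
from h import *
s=telemetry.observe();print((np.array(s["position"][:2])-O)@np.c_[XS,YS])
cass(snap("top","pics/t5.png"));cass(snap("scene","pics/s5.png"))
E
```

```text
position: [0.5292, -0.1526, 0.1268]
force: [-0.3, -0.7, 0.2]
finger_force: 0.0
position: [0.4617, -0.0832, 0.1836]
force: [1.4, 0.7, 0.5]
finger_force: 0.0
clock: 11.78
position: [0.463, -0.0856, 0.1836]
tool_rot: [-3.142, 0.0, 2.323]
force: [0.3, -0.6, -0.3]
grip_width: 0.0502
finger_force: 0.0
clock: 12.45
position: [0.463, -0.0857, 0.1836]
tool_rot: [-3.141, 0.0, 3.105]
force: [-0.5, -0.8, -0.8]
grip_width: 0.05
finger_force: 0.0
[-0.18081163 -0.06418276]
y,x -25.5 -108.5 [75. 39.] 90.0
y,x 54.5 -111.5 [79. 87.] 90.0
y,x -53.0 -109.0 [90. 80.] -0.0
y,x 50.5 -111.5 [89. 79.] -0.0
```

```bash
python3 -m crank '0.05 0 0.006 0.015 0 0 0;0.05 0 0.006 0.015 0 0 0;0.05 0 0 0.015 0 0 0;0.05 0 0 0.015 0 0 0;0.05 0 0 0.012 0 0 0;0.05 0 0 0.007 0 0 0;0.05 0 0 0.001 0 0 0;0.05 0 0 0 0 0 0' | grep -E "pos|force"
python3 -m crank '0.05 -0.006 0 0 0 0 0;0.05 -0.006 0 0 0 0 0;0.05 -0.006 0 0 0 0 0;0.05 -0.006 0 0 0 0 0;0.05 -0.006 0 0 0 0 0;0.05 -0.006 0 0 0 0 0;0.05 -0.006 0 0 0 0 0;0.05 -0.006 0 0 0 0 0'
python3 - <<'E'
from h import *
s=telemetry.observe();print((np.array(s["position"][:2])-O)@np.c_[XS,YS])
cass(snap("scene","pics/s6.png"))
E
python3 -m crank '0.05 -0.0045 0 0 0 0 0;0.05 -0.0045 0 0 0 0 0;0.05 -0.0045 0 0 0 0 0;0.05 -0.0045 0 0 0 0 0;0.05 -0.0045 0 0 0 0 0;0.05 -0.0045 0 0 0 0 0;0.05 -0.0045 0 0 0 0 0;0.05 -0.003 0 0 0 0 0'
python3 - <<'E'
from h import *
s=telemetry.observe();print((np.array(s["position"][:2])-O)@np.c_[XS,YS])
f=snap("scene","pics/s7.png");cass(f); g=f["pixels"][150:300,180:370,::-1]
cv2.imwrite("pics/s7c.png",np.clip(cv2.resize(g,None,fx=4,fy=4,interpolation=cv2.INTER_CUBIC)*1.4,0,255).astype(np.uint8))
E
```

```text
position: [0.4632, -0.0728, 0.1033]
force: [-0.2, -0.2, 0.7]
finger_force: 0.0
clock: 13.88
position: [0.5113, -0.0744, 0.1034]
tool_rot: [-3.142, -0.001, 3.101]
force: [-5.1, -0.2, 5.4]
grip_width: 0.05
finger_force: 2.8
[-0.13282722 -0.05130697]
y,x -53.5 -82.0 [84. 89.] 90.0
y,x 51.0 -111.5 [81. 90.] 90.0
clock: 14.6
position: [0.5462, -0.0757, 0.1032]
tool_rot: [-3.142, 0.0, 3.101]
force: [-1.6, -0.6, -1.9]
grip_width: 0.0499
finger_force: 0.8
[-0.09790892 -0.05149103]
y,x -53.5 -45.0 [80. 91.] 90.0
y,x 51.0 -111.0 [80. 88.] 90.0
```

View pics/s7c.png

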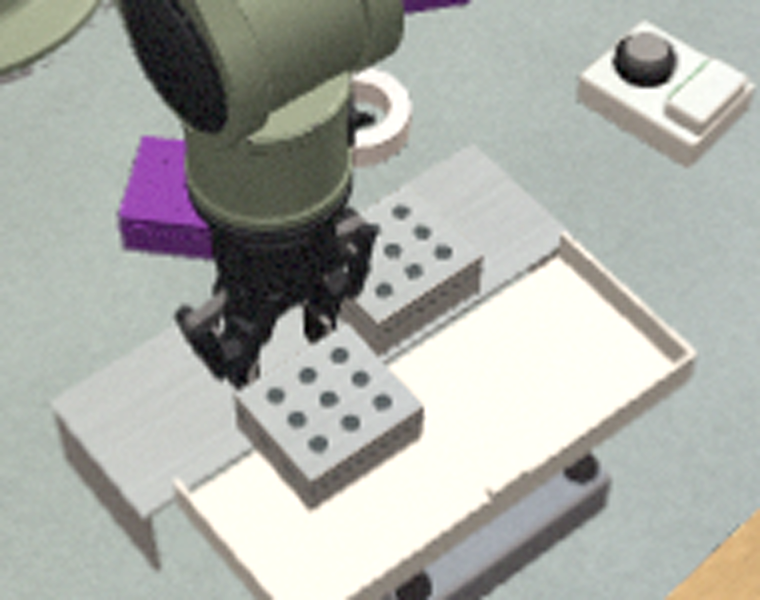

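The right cassette is at crop (330,400), square and partly over the tray's edge. The tray's corner is still at (695,352), so it hasn't moved. I'll keep pushing.

```bash
python3 -m crank '0.05 -0.004 0 0 0 0 0;0.05 -0.004 0 0 0 0 0;0.05 -0.004 0 0 0 0 0;0.05 -0.004 0 0 0 0 0;0.05 -0.004 0 0 0 0 0;0.05 -0.004 0 0 0 0 0;0.05 -0.003 0 0 0 0 0;0.05 -0.002 0 0 0 0 0'
python3 -m crank '0.05 -0.003 0 0 0 0 0;0.05 -0.003 0 0 0 0 0;0.05 -0.002 0 0 0 0 0;0.05 -0.001 0 0 0 0 0;0.05 -0.001 0 0 0 0 0;0.05 0 0 0 0 0 0;0.05 0 0 0 0 0 0;0.05 0 0 0 0 0 0'
cat >> h.py <<'E'
def tray(f):
    P=cloud(f).reshape(-1,3); p=np.c_[(P[:,:2]-O)@np.c_[XS,YS],P[:,2]]*1000
    for n,m in(("farwall",(abs(p[:,0]-64)<25)&(abs(p[:,1])<140)),("left end",(abs(p[:,1]-159)<25)&(abs(p[:,0]-15)<40)),("right end",(abs(p[:,1]+159)<25)&(abs(p[:,0]-15)<40))):
        q=p[m&(abs(p[:,2]-96)<4)]; print(n,len(q),np.median(q,0).round(1))
E
python3 - <<'E'
from h import *
s=telemetry.observe();print((np.array(s["position"][:2])-O)@np.c_[XS,YS])
tray(load("pics/scene0.png"))
f=snap("scene","pics/s8.png");cass(f);tray(f)
E
```

```text
clock: 15.32
position: [0.575, -0.0769, 0.1033]
tool_rot: [-3.142, -0.0, 3.101]
force: [-2.8, 0.0, 1.8]
grip_width: 0.0503
finger_force: 1.7
clock: 15.98
position: [0.5848, -0.0773, 0.1034]
tool_rot: [-3.142, 0.0, 3.101]
force: [-0.5, 0.4, -0.4]
grip_width: 0.0498
finger_force: 0.4
[-0.05932355 -0.05178685]
farwall 182 [ 64.9 -21.5  95.2]
left end 46 [ 13.7 158.8  94.9]
right end 55 [  17.3 -158.2   96.5]
y,x -54.0 -6.0 [80. 90.] 90.0
y,x 75.5 -106.0 [68. 41.] 90.0
farwall 172 [ 65.2 -17.9  95.9]
left end 51 [ 15.7 158.9  94.8]
right end 52 [  15.  -158.    96.2]
```

```bash
python3 -m crank '0.05 0.005 0 0 0 0 0;0.05 0.01 0 -0.01 0 0 0;0.05 0 0 -0.025 0 0 0;0.05 0 0 -0.025 0 0 0;0.05 0.01 0.01 0 0 0 0;0.05 0.02 0.02 0 0 0 0;0.05 0.02 0.02 0 0 0 0;0.05 0.02 0.02 0 0 0 0'|grep -E "pos|force"
python3 -m crank '0.05 0.02 0.02 0 0 0 0;0.05 0.012 0.01 0 0 0 0;0.05 0.004 0.004 0 0 0 0;0.05 0 0 0.01 0 0 0;0.05 0 0 0.02 0 0 0;0.05 0 0 0.02 0 0 0;0.05 0 0 0.01 0 0 0;0.05 0 0 0 0 0 0'
python3 - <<'E'
from h import *
s=telemetry.observe();print((np.array(s["position"][:2])-O)@np.c_[XS,YS])
cass(snap("scene","pics/s9.png"))
E
```

```text
position: [0.5015, -0.0033, 0.1635]
force: [0.4, -0.1, -0.1]
finger_force: 0.0
clock: 17.37
position: [0.4673, 0.0307, 0.1012]
tool_rot: [-3.141, -0.003, 3.1]
force: [-0.6, -0.1, -0.0]
grip_width: 0.0498
finger_force: 0.0
[-0.18031687  0.05220593]
y,x -54.0 -6.5 [81. 90.] 90.0
y,x 51.0 -111.0 [80. 90.] 90.0
```

Aligned with the left cassette. I'll push it across the same way, about 121 mm.

```bash
python3 -m crank '0.05 -0.006 0 0 0 0 0;0.05 -0.006 0 0 0 0 0;0.05 -0.006 0 0 0 0 0;0.05 -0.006 0 0 0 0 0;0.05 -0.006 0 0 0 0 0;0.05 -0.006 0 0 0 0 0;0.05 -0.006 0 0 0 0 0;0.05 -0.006 0 0 0 0 0'|grep -E "pos|force"
python3 -m crank '0.05 -0.0045 0 0 0 0 0;0.05 -0.0045 0 0 0 0 0;0.05 -0.0045 0 0 0 0 0;0.05 -0.0045 0 0 0 0 0;0.05 -0.0045 0 0 0 0 0;0.05 -0.0045 0 0 0 0 0;0.05 -0.0045 0 0 0 0 0;0.05 -0.003 0 0 0 0 0'|grep -E "pos|force"
python3 - <<'E'
from h import *
f=snap("scene","pics/s10.png");cass(f);tray(f)
E
python3 -m crank '0.05 -0.004 0 0 0 0 0;0.05 -0.004 0 0 0 0 0;0.05 -0.004 0 0 0 0 0;0.05 -0.004 0 0 0 0 0;0.05 -0.004 0 0 0 0 0;0.05 -0.004 0 0 0 0 0;0.05 -0.003 0 0 0 0 0;0.05 -0.002 0 0 0 0 0'|grep -E "pos|force"
python3 -m crank '0.05 -0.003 0 0 0 0 0;0.05 -0.003 0 0 0 0 0;0.05 -0.002 0 0 0 0 0;0.05 -0.001 0 0 0 0 0;0.05 -0.001 0 0 0 0 0;0.05 0 0 0 0 0 0;0.05 0 0 0 0 0 0;0.05 0 0 0 0 0 0'
python3 - <<'E'
from h import *
s=telemetry.observe();print((np.array(s["position"][:2])-O)@np.c_[XS,YS])
f=snap("scene","pics/s11.png");cass(f);tray(f)
E
```

```text
position: [0.5164, 0.0295, 0.1033]
force: [-4.0, 0.4, 3.1]
finger_force: 2.0
position: [0.5511, 0.0281, 0.1033]
force: [-1.5, -0.2, -1.9]
finger_force: 0.6
y,x -54.0 -6.0 [78. 90.] 90.0
y,x 50.5 -44.5 [81. 89.] 90.0
farwall 175 [ 65.2 -18.3  95.5]
left end 51 [ 16.4 158.4  95.7]
right end 51 [  17.9 -158.    95.9]
position: [0.5797, 0.027, 0.1033]
force: [-3.8, 0.4, 3.1]
finger_force: 1.6
clock: 20.13
position: [0.5895, 0.0266, 0.1034]
tool_rot: [-3.142, 0.0, 3.101]
force: [-0.1, -0.3, -0.0]
grip_width: 0.0498
finger_force: 0.1
[-0.0580627   0.05219357]
y,x 49.5 -5.0 [80. 87.] 90.0
y,x -54.1 -6.2 [89. 80.] 1.1
farwall 183 [ 65.  -19.1  95.4]
left end 43 [ 10.7 158.7  95.1]
right end 50 [  17.4 -157.9   95.4]
```

```bash
python3 -m crank '0.05 0.005 0 0 0 0 0;0.05 0.01 0 -0.01 0 0 0;0.05 0.005 0 -0.025 0 0 0;0 0 0 -0.025 0 0 0;0 0.01 0.02 0 0 0 0;0 0.01 0.035 0 0 0 0;0 0.015 0.035 0 0 0 0;0 0.015 0.035 0 0 0 0'|grep -E "pos|force"
python3 -m crank '0 0.01 0.035 0 0 0 0;0 0.01 0.035 0 0 0 0;0 0 0.03 0 0 0 0;0 0 0 0 0 0 0;0 0 0 0 0 0 0;0 0 0 0 0 0 0;0 0 0 0 0 0 0;0 0 0 0 0 0 0'
python3 - <<'E'
from h import *
f=snap("scene","pics/s12.png");cass(f);tray(f);print("top");g=snap("top","pics/t12.png");cass(g);tray(g)
P=cloud(load("pics/scene0.png")); q=P[152:172,332:352].reshape(-1,3); q=q[(q[:,2]>.048)&(q[:,2]<.065)]; print(len(q),q.mean(0),np.median(q[:,2]))
r=f["pixels"][125:200,290:400,::-1]
cv2.imwrite("pics/s12c.png",np.clip(cv2.resize(r,None,fx=5,fy=5,interpolation=cv2.INTER_CUBIC)*1.4,0,255).astype(np.uint8))
E
```

```text
position: [0.5237, 0.1554, 0.1636]
force: [1.5, 0.4, 0.2]
finger_force: 0.0
clock: 21.52
position: [0.5087, 0.2539, 0.1634]
tool_rot: [-3.141, 0.0, 3.1]
force: [0.3, -0.5, 0.3]
grip_width: 0.0002
finger_force: 0.0
y,x 49.5 -5.0 [80. 89.] 90.0
y,x -54.0 -7.0 [80. 90.] 90.0
farwall 174 [ 65.  -19.5  95.5]
left end 48 [ 12.3 158.1  95.1]
right end 50 [  16.  -158.    96.6]
top
y,x 53.5 -5.5 [79. 87.] 90.0
y,x -51.5 -6.5 [79. 89.] 90.0
farwall 104 [64.8  6.2 95.5]
left end 26 [ 16.7 161.4  96.4]
right end 26 [  16.6 -155.4   96.2]
71 [0.47632608 0.3353944  0.05187528] 0.05195874346300529
```

View pics/s12c.png

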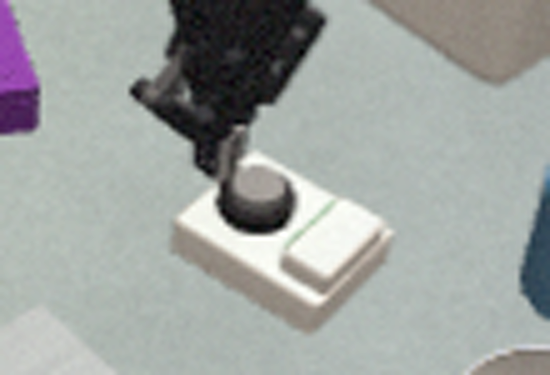

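The closed fingertips hang at crop (225,150), just short of the round key at (265,190) on the read-out. The cassettes are at about y ±52 and x -6 mm, and the tray hasn't moved. Next I'll move over the key and come down.

```bash
python3 -m crank '0 0.009 0.02 0 0 0 0;0 0.009 0.02 0 0 0 0;0 0.009 0.02 0 0 0 0;0 0.01 0.0216 0 0 0 0;0 0 0 0.025 0 0 0;0 0 0 0.025 0 0 0;0 0 0 0.02 0 0 0;0 0 0 0.008 0 0 0'|grep -E "pos|force"
python3 -m crank '0 0 0 0.002 0 0 0;0 0 0 0 0 0 0;0 0 0 0.002 0 0 0;0 0 0 0 0 0 0;0 0 0 0.001 0 0 0;0 0 0 0 0 0 0;0 0 0 0 0 0 0;0 0 0 0 0 0 0'
```

```text
position: [0.4739, 0.3371, 0.0829]
force: [-0.2, -0.3, -0.4]
finger_force: 0.0
clock: 22.95
position: [0.4749, 0.3381, 0.0805]
tool_rot: [3.141, 0.0, 3.101]
force: [0.5, 0.0, -0.1]
grip_width: -0.0004
finger_force: 0.0
```

```bash
for i in 1 2 3; do python3 -m crank '0 0 0 0.001 0 0 0;0 0 0 0.001 0 0 0;0 0 0 0.001 0 0 0;0 0 0 0.001 0 0 0;0 0 0 0 0 0 0;0 0 0 0 0 0 0;0 0 0 0 0 0 0;0 0 0 0 0 0 0'|grep -E "pos|force"; done
```

```text
position: [0.4748, 0.338, 0.0763]
force: [0.3, 0.2, -0.4]
finger_force: 0.0
position: [0.4748, 0.3381, 0.0723]
force: [0.7, 0.3, 0.4]
finger_force: 0.0
position: [0.4749, 0.3381, 0.0684]
force: [0.9, 0.0, 3.1]
finger_force: 1.1
```

```bash
for i in 1 2; do python3 -m crank '0 0 0 0.001 0 0 0;0 0 0 0.0005 0 0 0;0 0 0 0.0005 0 0 0;0 0 0 0 0 0 0;0 0 0 0 0 0 0;0 0 0 0 0 0 0;0 0 0 0 0 0 0;0 0 0 0 0 0 0'|grep -E "pos|force"; done
```

```text
position: [0.4748, 0.3381, 0.0663]
force: [0.4, 1.4, 3.1]
finger_force: 1.6
position: [0.4749, 0.3381, 0.0649]
force: [-2.5, -1.9, 15.8]
finger_force: 8.0
```

The key has bottomed out at 15.8 N. I'll lift off and do a final check.

```bash
python3 -m crank '0 0 0 -0.005 0 0 0;0 0 0 -0.015 0 0 0;0 0 0 -0.025 0 0 0;0 0 0 -0.03 0 0 0;0 0 0 -0.03 0 0 0;0 0 0 0 0 0 0;0 0 0 0 0 0 0;0 0 0 0 0 0 0'
python3 - <<'E'
from h import *
f=snap("scene","pics/s13.png");cass(f);tray(f)
q=cloud(f)[152:172,332:352].reshape(-1,3); q=q[(q[:,2]>.044)&(q[:,2]<.065)]; print(len(q),np.median(q[:,2]))
bot.job_done()
E
```

```text
clock: 26.95
position: [0.4744, 0.3378, 0.1687]
tool_rot: [-3.141, -0.001, 3.101]
force: [1.0, 1.5, -0.1]
grip_width: 0.0001
finger_force: 0.0
y,x 49.8 -5.0 [88. 80.] 1.2
y,x -54.0 -6.5 [81. 90.] 90.0
farwall 178 [ 65.2 -18.9  95.6]
left end 45 [ 12.2 158.4  96. ]
right end 52 [  19.  -158.    96.1]
96 0.05097146669621534
the job is handed in; nothing more can be done
```

I handed the job in at about 27 s: both cassettes stand square in the tray, about 52 mm either side of its middle, the tray did not visibly move, and the key was pressed fully once and came back up.

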